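# Index the toy carousel one place with its sprung pull pin

### The job

Bring the wooden dog round to the brass pointer on the toy carousel: pull the black sprung knob up, turn the deck one place the way that brings the dog to the front, and let the pin drop fully home in the next hole. Never force the pin, keep the toys on the deck standing without touching them, and leave the things on the table where they are.

Things in the scene. Friction and masses are not known exactly. Their poses are not given: they have to be found in the camera images.
- carousel: Fixed walnut plinth, a disc 410 mm across, 24 mm high; origin at the centre of its underside, z up on the turning axis, +x to the brass pointer (the front), a 35 mm triangular tab on its rim. An aluminium index ring lies on it; above, a wooden deck 304 mm across (floor 52 mm, lip 64 mm, finial 99 mm above the table; dividers make six bays) turns with light friction and stays where left.
- front_place (a point): Point on the deck floor (52 mm up) in the middle of the bay by the brass pointer, 92 mm from the axis along the carousel's +x; fixed to the plinth.
- index_ring: Flat aluminium ring fixed on the plinth (160 to 196 mm from the axis, top face 32 mm above the table) with six round through holes, 11.6 mm wide and 8 mm deep, on a circle of 178 mm radius. The holes are bored by hand, roughly 60 degrees apart (any gap may be 4 degrees out). Same origin and axes as the carousel.
- turntable (a joint): Angle of the deck from its start, rad, counter-clockwise seen from above is positive; 0 at the start with the pin in the hole opposite the pointer. One place is about 1.05 either way. Drag at the knob about 1.5 N, 3 to 4 N with the pin riding on the ring.
- index_pin (a joint): Lift of the sprung pin, m: 0 = fully home in a hole, 0.007 = its flat end rides on the ring's top face, 0.012 = stop. The spring pulls it down with about 5 N when home and 8.5 N at the stop.
- knob_grip (a point): Middle of the black pull knob of the index pin, on the pin's axis, 178 mm from the carousel's axis on the deck's rim (opposite the pointer at the start): an upright cylinder 26 mm across, from 65 to 91 mm above the table with this point at 79 mm when the pin is home. It stands over a steel bush 18 mm across on a steel tongue (34 mm wide, top 43 mm above the table) and goes round with the deck.
- pin_shank: Steel pin 8 mm thick with a flat end, under the knob on the same axis, moving with it; with the pin home its end is 25 mm above the table, 7 mm deep in its hole. Origin on the pin's axis, 79 mm below knob_grip.
- dog: Light wooden toy dog on four dark wooden wheels (they do not roll), about 90 x 42 x 70 mm, 120 g, standing loose in the bay one place to the left or to the right of the front bay; origin on the deck floor under its middle, z up.
- spinning_top: Steel spinning top standing in a light wooden ring foot, 54 mm across, 57 mm tall, loose in the front bay at the start; origin at the centre of its underside, z up.
- small_bowl: Blue silicone bowl, 68 mm across, 30 mm tall, loose in the bay one place to the other side of the front bay from the dog; origin at the centre of its underside, z up.
- bowl_tower: Tower of three upturned silicone bowls, 110 mm across, 110 mm tall, on the table; origin at the centre of its underside.
- big_bowl: Yellow silicone bowl, 124 mm across, 48 mm tall, on the table; origin at the centre of its underside.
- stethoscope: Flat plastic toy stethoscope, 210 x 70 x 14 mm, lying on the table near the plinth; origin on its underside, near its middle.
- picture_book: Small picture book 140 x 150 x 12 mm lying on the table; origin at the centre of its underside.
- block_arch: Light wooden arch block 80 x 30 x 50 mm on the table near the plinth; origin at the centre of its underside.
- rattle: Wooden rattle 140 x 44 x 22 mm lying on the table near the plinth; origin on its underside, near its middle.
Things that resemble listed ones, but are neither listed nor needed, are in the scene too. Leave any green or orange look-alike of the dog alone. There is more than one size of the small_bowl; the job needs the middle-sized.

How it is judged (in metres and radians):
On the way, in this order (a step that is already met when the one before it is completed fails the run):
1. the pin is drawn clear of its hole (value of joint index_pin above 0.0075 m), for 0.1 s.
2. the dog is at the pointer and the pin has dropped home in the next hole (value of joint index_pin below 0.002 m and horizontal distance between dog and front_place below 0.025 m), for 0.3 s.
At the end, for the whole second after the job is handed in: The dog stands upright within 25 mm of front_place, the index pin is home (lift under 2 mm) in the hole there, the deck is still and all three toys on it stand (tilt under 0.2 rad) (all of step 2 and velocity of joint turntable between -0.02 and 0.02 rad/s and linear speed of dog below 0.02 m/s and angle between each of dog, spinning_top, small_bowl's own z axis and vertical below 0.2 rad); the robot touches nothing.
It fails at once if the pin is forced against the index ring (over 40 N) (contact force between pin_shank and index_ring above 40 N).
It fails at once if the robot touches a toy on the deck (contact force between any of the fingers, the arm and dog above 0.5 N or contact force between any of the fingers, the arm and spinning_top above 0.5 N or contact force between any of the fingers, the arm and small_bowl above 0.5 N).
It fails at once if a toy on the deck tips over (angle between any of dog, spinning_top, small_bowl's own z axis and vertical above 0.4 rad).
It fails at once if a thing on the table is moved by more than 20 mm (distance of any of bowl_tower, big_bowl, stethoscope, picture_book, block_arch, rattle from where it was at the start of the episode above 0.02 m).
It also fails if it takes over 48 s, if anything falls off the work surface, if the arm or the gripper's body presses on something with over 40 N, if the wrist force passes 120 N, or if a joint passes its speed limit or range.

### The arm

A 6-joint arm with a two-finger parallel gripper is mounted at the origin on the work surface. World frame = base frame: x ahead of the robot, y to its left, z up, the work surface at z = 0. Lengths are in mm, angles in rad, forces in N, time in s.
With the tool pointing down it reaches from about 275 to 1000 mm from the base axis. Payload 8.4 kg.
Tool frame: the origin (TCP) lies where the fingers leave the gripper's body, on its centre line; the fingertips stand 73 mm ahead of it and the grasp point (between the pads) lies 54 mm ahead of it (grip_point_offset is the distance from the TCP to the grasp point, in mm); z points along the fingers, y is the direction in which the jaws open and shut (so a half turn about z gives the same grasp; the last joint's range is limited). The gripper opens to 85 mm and grips with 20 to 120 N. Pads are 22 mm wide; open, the fingers measure 114 mm over their backs; the gripper's body (76 mm by 85 mm) begins 54 mm behind the grasp point. The pads swing forward as they close: fully open they stand 13 mm farther back than shut.
Start: joints at [1.139, 0.353, 1.633, -0, 1.155, -0.002], TCP at [260.43, 568.159, 303.881] pointing down, gripper open.
Joint ranges: [-2.63, 2.63], [-0.92, 2.1], [0.06, 2.66], [-1.3, 4.44], [0, 2.69], [-3.02, 3.02]. Speed limits (rad/s): [2.22, 2.22, 2.79, 3.14, 3.14, 3.14].

### API

Orientations are given as [roll, pitch, yaw] about the fixed x, y, z axes, in that order (R = Rz(yaw) Ry(pitch) Rx(roll)).
In Python, from rig import sense, grab_frame, sign_off, grip_point_offset gives the robot as it stands. The module is installed in compiled form; this text tells all that it offers.
- The arm moves only by the tool drive_tool, never from a script. Its argument "targets" is one flat list of numbers, 7 for each row, row after row: the shift along the tool's x, y, z in m, then the turn, a rotation vector about the tool's x, y, z in rad, then the opening, from 0 (shut) to 1 (fully open). In form: [tx, ty, tz, wx, wy, wz, grip, tx, ty, tz, wx, wy, wz, grip, ...]. A call has 1 to 12 rows; each row is the pose to reach, as a shift and turn from the pose commanded when the call began, along the tool's axes at that moment; what a row does not reach only later rows make up. A row lasts 1/12 s, in which the tool goes at most 41.7 mm and 7.16 degrees, less where a joint would pass 70% of its speed; a pose out of reach is approached as far as the arm can. A call with a gripper value outside its range is refused whole. The fingers move at their own pace and stop on an object; "force" is the grip in N (left out, the last holds). Time passes only in rows, so rows that repeat a pose let the fingers close. It gives the time, the measured TCP pose, the force and the opening at its end, in the units of the state.
- sense(): the state, without advancing time (a new reading comes with each control period).
- grab_frame(name): name is "side" or "top" or "wrist"; returns a dict with "color" (400x640x3 uint8, blue, green, red), "vertical_fov" (degrees; the focal length in pixels is half the picture's height over the tangent of half this angle, whatever the lens; pixels are square), "cx", "cy" (the principal point, pixels), "world_from_camera" (4x4, takes a point from camera to world coordinates). Camera axes: x right, y down, z forward; pixel columns grow to the right and rows downward; lengths in mm; the calibration is good to about 2 mm. The wrist camera is an equidistant fisheye: a pixel r from the principal point sees the ray r / f radians off the axis. A picture is of the moment at which its call begins. There is no depth.
- sign_off(): hands the job in, once; it reports no verdict.
The state is a dict: "clock": time; "qpos": joint angles; "qvel": joint speeds; "joint_efforts": joint torques, N m; "eef_pos": TCP position; "tcp_rot": TCP orientation; "contact_force": force on the tool from outside, world axes, zero at the start; "wrist_torque": the same for the moment, N m; "opening": opening from 0.0 (shut) to 1.0 (fully open).
Only numpy, scipy, OpenCV 4.12 (cv2) and the standard library are available. Lean on these libraries where they do the work, as an engineer would, in place of code of your own. Each camera call takes 0.05 s, during which the arm holds its last target. There are 200 camera calls.

## Working session

There is one attempt and no reset: what is moved stays moved. The work goes in short steps, Python scripts to look and compute and a tool call to move; the robot and the scene stay as the last step left them, time stands still between calls to the robot, and variables do not carry over. Pictures are saved under pics/ and viewed, about 8 in all and at most 12, crops included, and the job is handed in when it is done.

Besides the shell and the picture viewer there is one more tool, called after "Call:" as name(argument=value, ...), one argument or row to a line, values as JSON. drive_tool: Moves the arm, as the interface text tells. Its arguments: {"type":"object","properties":{"targets":{"type":"array"},"force":{"type":"number"}},"required":["targets"]}

```bash
mkdir -p pics; cat > h.py <<'E'
import numpy as np, cv2
from rig import sense, grab_frame, sign_off, grip_point_offset
def ray(fr,u,v,fish=False):
    f=200/np.tan(np.radians(fr["vertical_fov"])/2)
    x,y=u-fr["cx"],v-fr["cy"]
    if fish:
        r=np.hypot(x,y)+1e-9; t=r/f; d=np.array([x/r*np.sin(t),y/r*np.sin(t),np.cos(t)])
    else: d=np.array([x/f,y/f,1.])
    T=np.array(fr["world_from_camera"]); return T[:3,3],T[:3,:3]@d
def onz(fr,u,v,z,fish=False):
    o,d=ray(fr,u,v,fish); return o+d*(z-o[2])/d[2]
def proj(fr,P,fish=False):
    f=200/np.tan(np.radians(fr["vertical_fov"])/2)
    T=np.array(fr["world_from_camera"]); p=T[:3,:3].T@(np.array(P,float)-T[:3,3])
    if fish:
        r=np.hypot(p[0],p[1])+1e-9; t=np.arctan2(r,p[2])*f; return fr["cx"]+p[0]/r*t,fr["cy"]+p[1]/r*t
    return fr["cx"]+f*p[0]/p[2],fr["cy"]+f*p[1]/p[2]
E
python3 - <<'E'
from h import *
s=sense(); print(s)
for n in("top","side"):
    f=grab_frame(n); cv2.imwrite(f"pics/{n}0.png",f["color"]); print(n,f["vertical_fov"],f["cx"],f["cy"],np.array(f["world_from_camera"]).round(2).tolist())
E
```

```text
{'clock': 0.0, 'qpos': array([ 1.13861291e+00,  3.53643924e-01,  1.63411086e+00,  2.13504504e-05,
        1.15518508e+00, -2.37989769e-03]), 'qvel': array([ 1.75249806e-04,  1.83788547e-03, -6.67353703e-04,  3.37954742e-05,
        8.71063791e-04, -1.46211250e-03]), 'joint_efforts': array([ 6.37152662e-04, -6.05251265e+01, -3.42071307e+01, -5.09823531e-05,
        9.66080348e-03, -3.88667206e-05]), 'eef_pos': array([260.26599185, 567.83611871, 303.17420369]), 'tcp_rot': array([-3.14024549e+00, -2.27274186e-05,  2.71178049e+00]), 'contact_force': array([ 0.19791802,  0.15989788, -0.30876292]), 'wrist_torque': array([-0.01353035,  0.01150559,  0.00146806]), 'opening': 1.0057286696464194}
top 55.53399187162234 319.2174793614607 200.96835686135816 [[0.01, -0.98, 0.19, 396.84], [-1.0, -0.01, 0.01, -46.45], [-0.0, -0.19, -0.98, 1178.99], [0.0, 0.0, 0.0, 1.0]]
side 57.50051723252818 317.339654783341 197.82894039106918 [[0.95, -0.17, 0.28, 246.36], [-0.32, -0.47, 0.82, -1101.46], [-0.01, -0.87, -0.5, 728.94], [0.0, 0.0, 0.0, 1.0]]
```

View pics/top0.png

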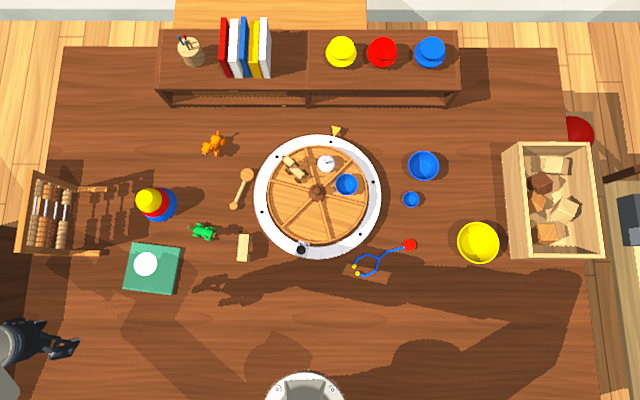

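View pics/side0.png

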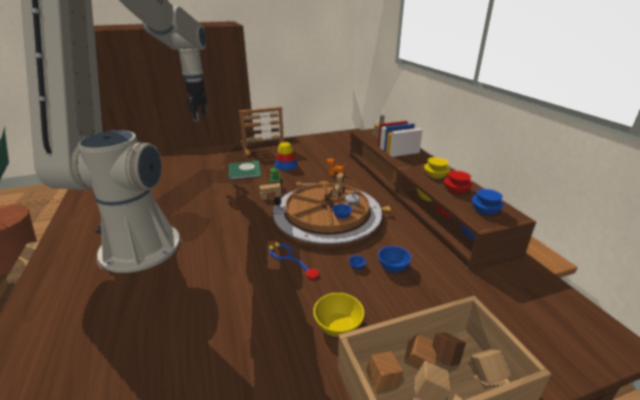

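```bash
python3 - <<'E'
from h import *
from scipy.optimize import least_squares
f=grab_frame("top"); im=f["color"]; hsv=cv2.cvtColor(im,cv2.COLOR_BGR2HSV)
m=((hsv[...,1]<50)&(hsv[...,2]>120)).astype(np.uint8); m[:120]=0;m[275:]=0;m[:,:240]=0;m[:,395:]=0
c=max(cv2.findContours(m,cv2.RETR_EXTERNAL,cv2.CHAIN_APPROX_NONE)[0],key=cv2.contourArea)[:,0]
P=np.array([onz(f,u,v,32)[:2] for u,v in c])
r=least_squares(lambda p:np.hypot(*(P-p[:2]).T)-p[2],[550,-50,196],loss="soft_l1",f_scale=2); print("circle",r.x)
C=r.x[:2]
for n,uv,z in(("knob",(301,249),91),("tip",(336,131),24),("dog",(293,167),80),("bowl",(346,184),75),("top",(326,163),90),("arch",(244,247),50),("rattle",(240,190),10)):
    p=onz(f,*uv,z)[:2]; d=p-C; print(n,p.round(1),np.hypot(*d).round(1),np.degrees(np.arctan2(*d[::-1])).round(1))
# dark holes
d=((hsv[...,2]<90)).astype(np.uint8)
n,l,st,ce=cv2.connectedComponentsWithStats(d)
for i in range(1,n):
    p=onz(f,*ce[i],32)[:2]-C
    if 150<np.hypot(*p)<205: print(ce[i].round(1),st[i,4],np.hypot(*p).round(1),np.degrees(np.arctan2(p[1],p[0])).round(1))
cv2.imwrite("pics/crop0.png",cv2.resize(im[120:290,220:400],None,fx=3.4,fy=3.4,interpolation=cv2.INTER_CUBIC))
E
```

```text
circle [641.6781372  -33.57149671 195.59762585]
knob [470.  10.] 177.2 165.8
tip [852.2 -92.9] 218.8 -15.7
dog [715.2  38.6] 103.0 44.4
bowl [ 665.  -120.4] 89.9 -75.0
top [725.3 -60.3] 87.8 -17.7
arch [477.5 181. ] 270.2 127.4
rattle [659.3 209.8] 244.0 85.9
[337. 136.] 1 200.5 -18.1
[339.5 137. ] 2 200.0 -20.5
[347.  140.3] 7 199.8 -28.0
[330.5 141.5] 4 177.0 -13.6
[352.5 143.5] 2 199.7 -33.8
[355.5 145.5] 2 199.8 -37.1
[367.9 158. ] 24 198.1 -53.4
[276.5 156.5] 4 176.9 46.6
[377.9 175. ] 9 199.6 -71.5
[255. 176.] 1 202.2 73.4
[372.8 181.6] 5 178.0 -76.4
[380. 182.] 3 199.5 -78.2
[381.3 190. ] 9 199.4 -85.6
[382. 199.] 1 200.6 -93.7
[367. 204.] 3 156.5 -100.7
[381.  204.5] 6 199.0 -98.8
[267.  205.5] 2 157.3 103.1
[366. 208.] 3 156.1 -105.4
[268.  208.5] 2 156.5 106.7
[380.  210.5] 4 199.3 -104.2
[261.5 211.5] 4 178.0 107.8
[365.  211.5] 2 156.3 -109.6
[269.5 213.5] 4 156.9 112.7
[361.5 218.8] 12 155.6 -118.9
[378.8 215.5] 4 199.7 -108.8
[271. 217.] 1 156.9 117.0
[273.  220.5] 4 156.6 121.6
[377.5 219.5] 2 200.3 -112.6
[376. 222.] 1 199.1 -115.1
[277. 226.] 5 156.0 129.3
[356.6 226.6] 5 156.4 -129.3
[375. 224.] 1 198.9 -117.1
[374. 226.] 1 199.0 -119.1
[373. 228.] 1 199.4 -121.1
[280.5 230.5] 2 157.1 135.7
[370.6 232. ] 5 199.8 -125.2
[284. 233.] 1 155.5 140.5
[351.  232.5] 2 156.5 -138.4
[359.5 233.5] 4 176.6 -132.8
[286. 235.] 1 156.4 143.6
[347.8 234.8] 5 155.8 -142.8
[289. 237.] 1 156.2 147.7
[345. 237.] 1 156.4 -146.8
[366.5 237.5] 4 200.1 -131.2
[294.  239.9] 7 156.2 154.1
[343. 238.] 1 155.8 -149.3
[332. 243.] 1 156.2 -162.7
[300.6 249.2] 59 175.0 164.1
[313.  244.3] 10 153.8 176.0
[319. 245.] 1 155.6 -177.3
[323.  244.8] 5 155.9 -172.9
[328.5 244. ] 2 156.4 -166.7
[341. 255.] 1 198.8 -158.3
[344. 254.] 1 199.6 -155.6
[336.5 256.8] 4 199.3 -162.5
[326. 259.] 3 199.0 -171.8
[332. 258.] 3 199.4 -166.5
```

View pics/crop0.png

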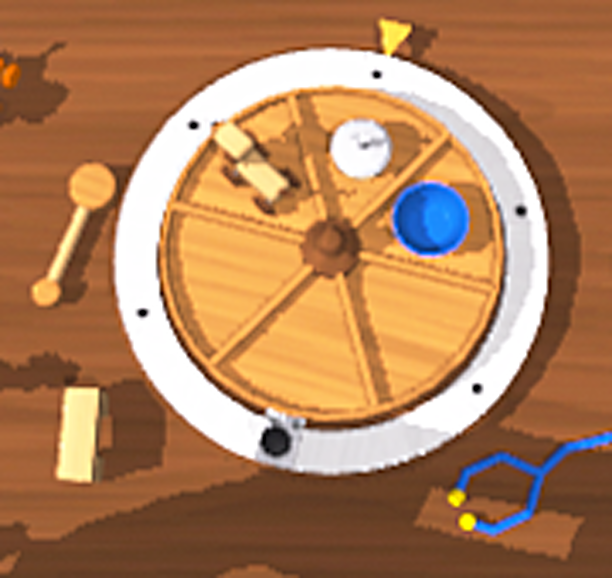

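```bash
cat >> h.py <<'E'
from scipy.spatial.transform import Rotation as R
def plan(p0,yaw0,p1,yaw1):
    A=R.from_euler('xyz',[np.pi,0,yaw0]);B=R.from_euler('xyz',[np.pi,0,yaw1])
    return (A.inv().apply(np.array(p1)-np.array(p0))/1000).round(4),(A.inv()*B).as_rotvec().round(4)
E
python3 - <<'E'
from h import *
print(plan([260.4,568.2,303.9],2.7118,[470,12.5,240],np.radians(165)))
E
```

```text
(array([-0.4221, -0.4178,  0.0639]), array([ 0.   ,  0.   , -0.168]))
```

Call:
drive_tool(
  targets=[-0.295,-0.292,0.03,0,0,-0.168,1,-0.295,-0.292,0.03,0,0,-0.168,1,-0.295,-0.292,0.03,0,0,-0.168,1,-0.295,-0.292,0.03,0,0,-0.168,1,-0.295,-0.292,0.03,0,0,-0.168,1,-0.295,-0.292,0.03,0,0,-0.168,1,-0.295,-0.292,0.03,0,0,-0.168,1,-0.295,-0.292,0.03,0,0,-0.168,1,-0.295,-0.292,0.03,0,0,-0.168,1,-0.295,-0.292,0.03,0,0,-0.168,1,-0.295,-0.292,0.03,0,0,-0.168,1,-0.295,-0.292,0.03,0,0,-0.168,1],
)

```text
clock: 1.15
eef_pos: [407.4, 177.8, 273.7]
tcp_rot: [-3.141, -0.0, 2.875]
contact_force: [0.3, 0.6, 0.1]
opening: 0.999
```

Call:
drive_tool(
  targets=[-0.104,-0.143,0.034,0,0,0,0.7,-0.104,-0.143,0.034,0,0,0,0.7,-0.104,-0.143,0.034,0,0,0,0.7,-0.104,-0.143,0.034,0,0,0,0.7,-0.104,-0.143,0.034,0,0,0,0.7,-0.104,-0.143,0.034,0,0,0,0.7,-0.104,-0.143,0.034,0,0,0,0.7],
)

```text
clock: 1.73
eef_pos: [470.4, 15.5, 239.6]
tcp_rot: [3.141, -0.001, 2.879]
contact_force: [-0.4, -0.1, -0.1]
opening: 0.699
```

```bash
python3 - <<'E'
from h import *
s=sense();print(s["clock"],s["eef_pos"],s["tcp_rot"],s["opening"],s["contact_force"])
f=grab_frame("wrist");im=f["color"];C=np.array([641.7,-33.6])
print(np.array(f["world_from_camera"]).round(2).tolist(),f["vertical_fov"])
np.save("pics/w1.npy",im)
k=proj(f,[469.8,12.5,91],True);print("knob pred",k)
for a in(165,107.8): print(a,proj(f,[*(C+178*np.array([np.cos(np.radians(a)),np.sin(np.radians(a))])),32],True))
cv2.imwrite("pics/w1.png",im)
E
```

```text
1.7333 [470.36506989  15.47659188 239.62827917] [ 3.14133061e+00 -9.38948181e-04  2.87902992e+00] 0.6990849689563366 [-0.40247055 -0.08629436 -0.08142443]
[[0.26, 0.92, 0.28, 397.88], [0.97, -0.25, -0.08, 35.24], [-0.0, 0.29, -0.96, 310.7], [0.0, 0.0, 0.0, 1.0]] 65.70646984690485
knob pred (np.float64(311.755129813628), np.float64(207.68637222974138))
165 (np.float64(312.59768824863846), np.float64(187.11345346523075))
107.8 (np.float64(449.9869908207731), np.float64(260.0771709069657))
```

View pics/w1.png

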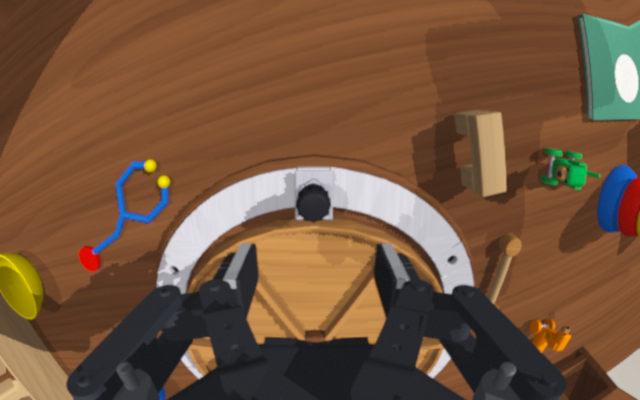

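```bash
python3 - <<'E'
from h import *
f=grab_frame("wrist");im=f["color"];C=np.array([641.7,-33.6])
g=im.max(2);d=(g<60).astype(np.uint8)
n,l,st,ce=cv2.connectedComponentsWithStats(d)
def pol(p):
    q=p[:2]-C; return p.round(1),np.hypot(*q).round(1),np.degrees(np.arctan2(q[1],q[0])).round(2)
for i in range(1,n):
    x,y,w,h,a=st[i]
    if a>15 and (abs(ce[i]-[314,202]).max()<25): print("knob",st[i],ce[i],[pol(onz(f,ce[i][0],v,91,True)) for v in (y+w/2,ce[i][1])])
    if abs(ce[i]-[452,260]).max()<8 : print("hole",st[i],ce[i],pol(onz(f,*ce[i],32,True)))
    if abs(ce[i]-[174,270]).max()<8 : print("hole2",st[i],ce[i],pol(onz(f,*ce[i],32,True)))
print([proj(f,[469.8+13*a,12.5+13*b,91],True) for a,b in((1,0),(-1,0),(0,1),(0,-1))])
E
```

```text
knob [296 185  33  37 902] [311.88248337 202.8902439 ] [(array([465. ,  14.4,  91. ]), np.float64(183.1), np.float64(164.8)), (array([466.1,  14.1,  91. ]), np.float64(182.0), np.float64(164.8))]
hole [448 257   5   4  12] [450.16666667 258.58333333] (array([585.3, 137. ,  32. ]), np.float64(179.7), np.float64(108.29))
hole2 [174 268   3   3   3] [175. 269.] (array([ 520.6, -160.8,   32. ]), np.float64(175.6), np.float64(-133.58))
[(np.float64(315.56629906075375), np.float64(223.50358366533004)), (np.float64(306.4918336020758), np.float64(191.8823642932237)), (np.float64(327.8818013772164), np.float64(203.73607265326623)), (np.float64(294.501161768046), np.float64(212.13639849574784))]
```

```bash
python3 - <<'E'
from h import *
s=sense();print(s["clock"],s["eef_pos"],s["tcp_rot"])
print(plan(s["eef_pos"],np.radians(165),[468.5,13.2,136],np.radians(164.8)))
E
```

```text
1.8333 [470.10388382  16.26175825 239.95334802] [ 3.14124826e+00 -3.93426935e-04  2.88108197e+00]
(array([ 0.0008, -0.0034,  0.104 ]), array([ 0.    , -0.    ,  0.0035]))
```

Call:
drive_tool(
  targets=[0.001,-0.0034,0.04,0,0,0,0.6,0.001,-0.0034,0.07,0,0,0,0.6,0.001,-0.0034,0.09,0,0,0,0.6,0.001,-0.0034,0.1,0,0,0,0.6,0.001,-0.0034,0.104,0,0,0,0.6,0.001,-0.0034,0.104,0,0,0,0.6,0.001,-0.0034,0.104,0,0,0,0.6],
)

```text
clock: 2.42
eef_pos: [469.2, 12.3, 136.8]
tcp_rot: [3.141, 0.001, 2.881]
contact_force: [-0.1, 0.6, -0.0]
opening: 0.601
```

```bash
python3 - <<'E'
from h import *
s=sense();print(s["clock"],s["eef_pos"],s["tcp_rot"],s["contact_force"])
f=grab_frame("wrist");cv2.imwrite("pics/w2.png",cv2.resize(f["color"][150:400,160:480],None,fx=2.4,fy=2.4))
E
```

```text
2.4167 [469.2014146   12.31421712 136.80680475] [3.14116778e+00 1.27777774e-03 2.88067014e+00] [-0.06789686  0.5512635  -0.03406544]
```

View pics/w2.png

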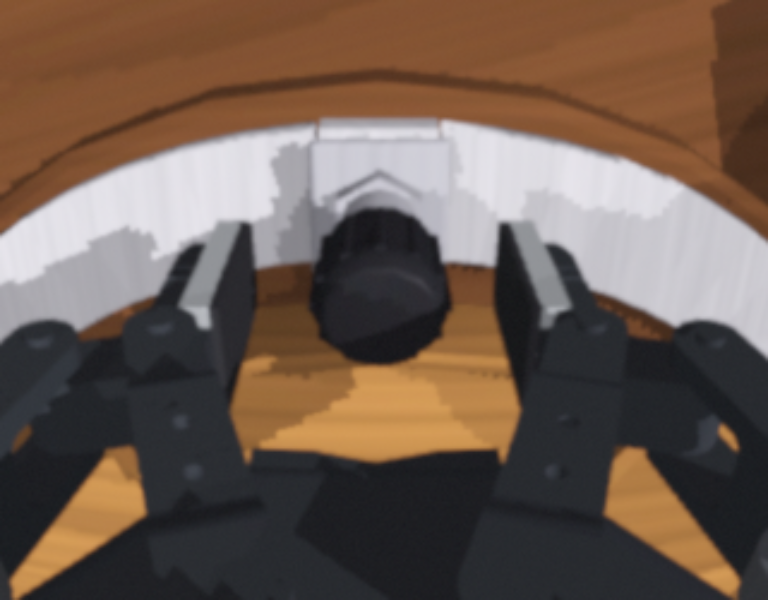

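Call:
drive_tool(
  targets=[0,0.001,0,0,0,0,0.35,0,0.001,0,0,0,0,0.35,0,0.001,0,0,0,0,0.35,0,0.001,0,0,0,0,0.2,0,0.001,0,0,0,0,0.2,0,0.001,0,0,0,0,0.2,0,0.001,0,0,0,0,0.2],
  force=20,
)

```text
clock: 3.05
eef_pos: [469.2, 12.7, 136.5]
tcp_rot: [3.141, 0.001, 2.88]
contact_force: [-0.6, 1.1, 6.6]
opening: 0.294
```

```bash
python3 - <<'E'
from h import *
s=sense();print(s)
E
```

```text
{'clock': 3.05, 'qpos': array([ 2.37663828e-02,  3.60367392e-01,  2.09310544e+00,  1.25188097e-04,
        6.87133860e-01, -1.28518836e+00]), 'qvel': array([ 0.00137917, -0.00026298, -0.00020984,  0.00064794, -0.00044641,
       -0.00078805]), 'joint_efforts': array([ -0.35657982, -45.37919283, -20.52469254,  -0.10300538,
        -0.3745616 ,   0.04683609]), 'eef_pos': array([469.1551009 ,  12.67409791, 136.53921604]), 'tcp_rot': array([3.14123858e+00, 9.23616997e-04, 2.87965416e+00]), 'contact_force': array([-0.60788637,  1.14478341,  6.58160075]), 'wrist_torque': array([0.13475534, 0.13493809, 0.06395584]), 'opening': 0.2935455499221901}
```

Call:
drive_tool(
  targets=[0,0.001,0,0,0,0,0.2,0,0.001,-0.003,0,0,0,0.2,0,0.001,-0.006,0,0,0,0.2,0,0.001,-0.009,0,0,0,0.2,0,0.001,-0.0105,0,0,0,0.2,0,0.001,-0.0105,0,0,0,0.2,0,0.001,-0.0105,0,0,0,0.2],
  force=35,
)

```text
clock: 3.63
eef_pos: [469.3, 13.6, 146.4]
tcp_rot: [3.142, 0.001, 2.88]
contact_force: [4.1, -0.9, -8.3]
opening: 0.288
```

```bash
python3 - <<'E'
from h import *
s=sense();print(s["eef_pos"],s["tcp_rot"],s["contact_force"],s["opening"])
f=grab_frame("wrist");cv2.imwrite("pics/w3.png",cv2.resize(f["color"][150:400,160:480],None,fx=2.4,fy=2.4))
E
```

```text
[469.25386354  13.57986266 146.43401849] [3.14151048e+00 5.99655437e-04 2.87974778e+00] [ 4.0635613  -0.9294639  -8.30135307] 0.2876365654081634
```

View pics/w3.png

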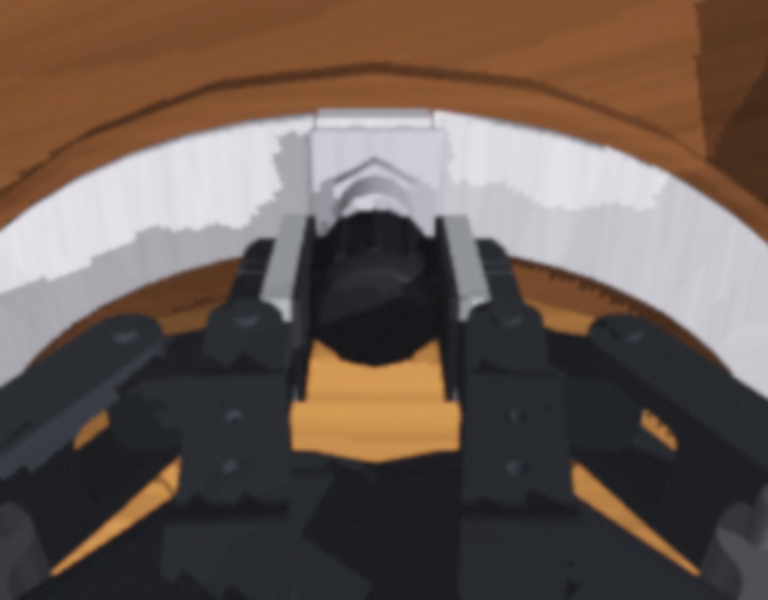

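Call:
drive_tool(
  targets=[0,0.0031,0,0,0,0.0175,0.2,-0.0002,0.0093,0,0,0,0.0524,0.2,-0.0008,0.0171,0,0,0,0.096,0.2,-0.0017,0.0248,0,0,0,0.1396,0.2,-0.003,0.0324,0,0,0,0.1833,0.2,-0.0046,0.04,0,0,0,0.2269,0.2,-0.0065,0.0476,0,0,0,0.2705,0.2,-0.0087,0.055,0,0,0,0.3142,0.2,-0.0113,0.0623,0,0,0,0.3578,0.2,-0.0142,0.0696,0,0,0,0.4014,0.2,-0.0167,0.0752,0,0,0,0.4363,0.2,-0.018,0.078,0,0,0,0.4538,0.2],
)

```text
clock: 4.68
eef_pos: [506.6, 84.4, 146.0]
tcp_rot: [-3.14, -0.0, 2.425]
contact_force: [2.3, -3.8, -8.1]
opening: 0.289
```

```bash
cat > st.py <<'E'
from h import *
s=sense();C=np.array([641.7,-33.6]);q=s["eef_pos"][:2]-C
print(s["clock"],s["eef_pos"],"yaw",np.degrees(s["tcp_rot"][2]),s["contact_force"],s["opening"],"R",np.hypot(*q),"ang",np.degrees(np.arctan2(q[1],q[0])))
F=s["contact_force"];u=q/np.hypot(*q);print("Frad",F[:2]@u,"Fccw",F[:2]@[-u[1],u[0]])
E
python3 st.py; python3 - <<'E'
from h import *
f=grab_frame("wrist");im=f["color"];C=np.array([641.7,-33.6]);np.save("pics/w4.npy",im)
pr=proj(f,[586.6,135.6,32],True);print(pr)
d=(im.max(2)<90).astype(np.uint8)
n,l,st,ce=cv2.connectedComponentsWithStats(d)
for i in range(1,n):
    if abs(ce[i]-pr).max()<15:
        q=onz(f,*ce[i],32,True)[:2]-C; print(st[i],ce[i],np.hypot(*q),np.degrees(np.arctan2(q[1],q[0])))
cv2.imwrite("pics/w4.png",cv2.resize(im[100:400,120:520],None,fx=2,fy=2))
E
```

```text
4.6833 [506.58845437  84.43978738 145.99539993] yaw 138.93031017357907 [ 2.25889399 -3.78983915 -8.14585805] 0.2887307833370642 R 179.41159708005137 ang 138.8580122842626
Frad -4.194569791637477 Fccw 1.367869539721173
(np.float64(443.0248219786059), np.float64(257.70957287631285))
[440 251  11   8  62] [445.19354839 254.62903226] 180.69939661184017 108.08007576084256
```

View pics/w4.png

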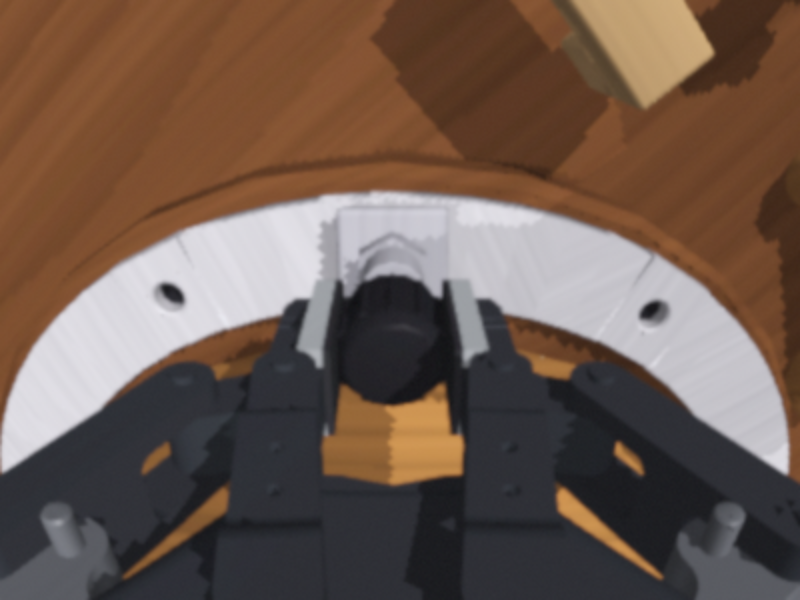

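```bash
python3 - <<'E'
from h import *
f=grab_frame("wrist");im=f["color"];C=np.array([641.7,-33.6])
for nm,(u,v) in(("L",(204.5,248)),("R",(447,256.5))):
    q=onz(f,u,v,32,True)[:2]-C; print(nm,np.hypot(*q),np.degrees(np.arctan2(q[1],q[0])))
a=im[230:275,185:225];b=im[235:280,425:470]
cv2.imwrite("pics/holes.png",cv2.resize(np.hstack([a[:,:40],b[:,:45]]),None,fx=9,fy=9,interpolation=cv2.INTER_CUBIC))
E
```

```text
L 178.2137315989179 164.58104670898413
R 180.29889250670948 107.1846688153998
```

View pics/holes.png

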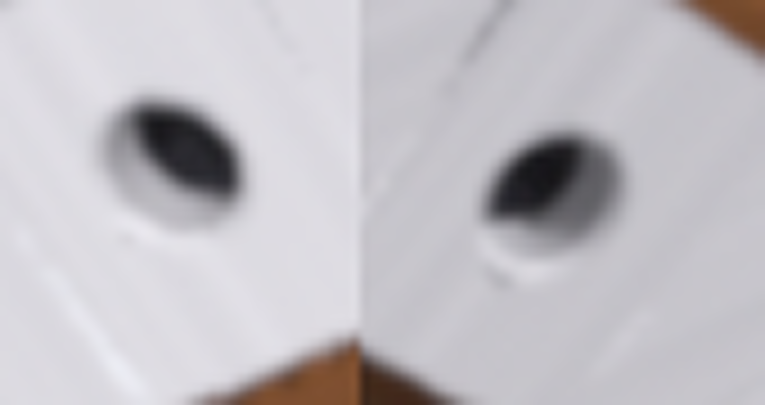

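```bash
python3 - <<'E'
from h import *
f=grab_frame("wrist");C=np.array([641.7,-33.6])
for nm,(u,v) in(("L",(203.7,247.8)),("R",(445.6,256.2))):
    q=onz(f,u,v,32,True)[:2]-C; print(nm,np.hypot(*q),np.degrees(np.arctan2(q[1],q[0])))
s=sense(); print(s["eef_pos"],s["tcp_rot"])
E
```

```text
L 178.59833715256482 164.821012178694
R 180.01092974896437 107.65497737880663
[506.49817786  84.26724468 146.12448758] [-3.14124501e+00 -1.35212981e-04  2.42707363e+00]
```

Call:
drive_tool(
  targets=[0,0.0031,0,0,0,0.0175,0.2,-0.0003,0.0109,0,0,0,0.0611,0.2,-0.0011,0.0202,0,0,0,0.1134,0.2,-0.0024,0.0294,0,0,0,0.1658,0.2,-0.0042,0.0385,0,0,0,0.2182,0.2,-0.0065,0.0476,0,0,0,0.2705,0.2,-0.0092,0.0565,0,0,0,0.3229,0.2,-0.0124,0.0652,0,0,0,0.3752,0.2,-0.016,0.0738,0,0,0,0.4276,0.2,-0.0201,0.0822,0,0,0,0.48,0.2,-0.0238,0.089,0,0,0,0.5236,0.2,-0.0257,0.0922,0,0,0,0.5445,0.2],
)

```text
clock: 5.83
eef_pos: [586.0, 137.2, 145.8]
tcp_rot: [-3.139, -0.001, 1.88]
contact_force: [-0.4, 1.4, -8.0]
opening: 0.293
```

Call:
drive_tool(
  targets=[0,0,0,0,0,0,0.2,0,0,0,0,0,0,0.2,0,0,0,0,0,0,0.2],
)

```text
clock: 6.08
eef_pos: [585.8, 137.1, 146.2]
tcp_rot: [-3.141, -0.001, 1.883]
contact_force: [-0.2, 2.8, -9.7]
opening: 0.289
```

```bash
python3 st.py
```

```text
6.0833 [585.80419005 137.08994824 146.15672169] yaw 107.86009561159433 [-0.223227    2.81316978 -9.72757146] 0.2885001883750335 R 179.6090198203389 ang 108.13206073789442
Frad 2.7429427423540975 Fccw -0.66333972536804
```

Call:
drive_tool(
  targets=[0,0.001,0,0,0,0.003,0.2,0,0.001,0.001,0,0,0.003,0.2,0,0.001,0.002,0,0,0.003,0.2,0,0.001,0.003,0,0,0.003,0.2,0,0.001,0.004,0,0,0.003,0.2,0,0.001,0.005,0,0,0.003,0.2,0,0.001,0.0055,0,0,0.003,0.2,0,0.001,0.0055,0,0,0.003,0.2],
)

```text
clock: 6.75
eef_pos: [587.2, 137.5, 140.7]
tcp_rot: [-3.141, -0.0, 1.878]
contact_force: [-3.0, 3.3, -6.8]
opening: 0.289
```

```bash
python3 st.py
```

```text
6.75 [587.24401362 137.48452001 140.69820555] yaw 107.62289107759267 [-2.9655888   3.26165601 -6.78390016] 0.2888876693406023 R 179.5421049219715 ang 107.65620703859713
Frad 4.00748847018385 Fccw 1.836614542128246
```

Call:
drive_tool(
  targets=[0,0,0.001,0,0,0,0.2,0,0,0.002,0,0,0,0.2,0,0,0.003,0,0,0,0.2,0,0,0.004,0,0,0,0.2,0,0,0.0042,0,0,0,0.2,0,0,0.0042,0,0,0,0.2],
)

```text
clock: 7.25
eef_pos: [587.5, 137.5, 136.8]
tcp_rot: [3.142, -0.0, 1.878]
contact_force: [-3.2, 4.6, -5.2]
opening: 0.29
```

```bash
python3 st.py
```

```text
7.25 [587.47814903 137.54189255 136.78975988] yaw 107.61576902967613 [-3.15468673  4.59428584 -5.23121175] 0.28993485241385325 R 179.52592155248635 ang 107.57944893721111
Frad 5.332532027306576 Fccw 1.6197570374465031
```

Call:
drive_tool(
  targets=[0,0,0,0,0,0,0.55,0,0,0,0,0,0,0.55,0,0,0,0,0,0,0.55,0,0,0,0,0,0,0.55,0,0,-0.01,0,0,0,0.55,0,0,-0.04,0,0,0,0.55,0,0,-0.08,0,0,0,0.55,0,0,-0.11,0,0,0,0.55,0,0,-0.11,0,0,0,0.55,0,0,-0.11,0,0,0,0.55],
)

```text
clock: 8.08
eef_pos: [588.7, 137.5, 249.6]
tcp_rot: [3.136, 0.001, 1.878]
contact_force: [1.0, -0.1, -1.0]
opening: 0.55
```

```bash
python3 st.py; python3 - <<'E'
from h import *
w=grab_frame("wrist")["color"];f=grab_frame("top");im=f["color"]
print(onz(f,301,249,91))
C=np.array([641.7,-33.6]);a=np.radians(-15.4);fp=C+92*np.array([np.cos(a),np.sin(a)]);print("front",fp,proj(f,[*fp,90]))
t=cv2.resize(im[120:290,220:400],(635,600),interpolation=cv2.INTER_CUBIC)[:, :]
cv2.imwrite("pics/e1.png",cv2.resize(t,(500,472))); cv2.imwrite("pics/e2.png",w)
E
```

```text
8.0833 [588.66437968 137.52972598 249.63840264] yaw 107.62844828011157 [ 1.03167692 -0.09489068 -1.00378508] 0.5495056145766829 R 179.1595940435321 ang 107.2189780517694
Frad -0.3960393092482553 Fccw -0.9573475723389634
[469.95976841  10.02925094  91.        ]
front [730.39677719 -58.03116281] (np.float64(325.25068441882206), np.float64(161.34392659503635))
```

View pics/e1.png

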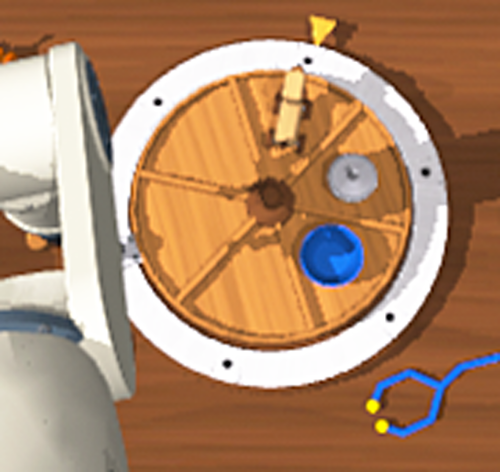

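View pics/e2.png

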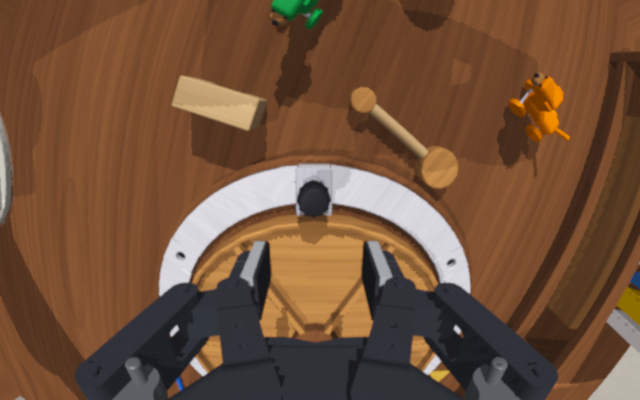

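```bash
python3 st.py; python3 - <<'E'
from h import *
f=grab_frame("wrist");im=f["color"];C=np.array([641.7,-33.6])
n,l,st,ce=cv2.connectedComponentsWithStats((im.max(2)<60).astype(np.uint8))
for i in range(1,n):
    if st[i,4]>300 and abs(ce[i]-[314,198]).max()<25:
        print(st[i],ce[i])
        for z in(91,98):
            q=onz(f,*ce[i],z,True)[:2]-C;print(z,np.hypot(*q),np.degrees(np.arctan2(q[1],q[0])))
E
```

```text
8.1833 [587.05036792 137.21463944 246.54405716] yaw 107.62967566244187 [ 0.01506528 -0.00110973 -0.66809254] 0.5495069399328304 R 179.3438689607302 ang 107.74130861024022
Frad -0.005647641307240118 Fccw -0.014010647920813373
[301 182  32  37 863] [316.63847045 200.34298957]
91 182.42564945247392 107.59400908774997
98 184.66243243925516 107.59678421327494
```

```bash
python3 -c "
from rig import *
print(sign_off())"
```

```text
the job is handed in; nothing more can be done
None
```

I brought the dog round to the pointer and handed the job in at about 8.2 s; `sign_off` gives no verdict.

I gripped the knob and raised the pin about 10 mm. I then turned the deck clockwise about 57° to the next hole, which I measured with the wrist camera. The pin went into the hole with no sign of pressing on the ring. I released the knob and backed the gripper off.

**Last checks:**
- **Pin:** the knob stands at 107.6° against a hole measured at 107.65°. Its apparent height matches its home position at the start to within image error. While I lowered it, the force on the tool stayed at the spring value (about 5–7 N).
- **Toys:** the top view shows the dog in the bay at the pointer, by eye within about 10 mm of front_place. All three toys look upright.
- **Table and contact:** the arch, rattle and stethoscope look unmoved in the last pictures. I did not recheck the tower, yellow bowl or book, but the arm stayed well above them. The gripper is clear of everything, with about 0 N on it.

No check failed. Measured radii came out 1–2 mm over the nominal 178 mm, which is within calibration error.

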